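# Snap the V-rest post into its stand

## Robot

A 6-joint arm with a two-finger parallel gripper is mounted at the origin on the work surface; the furniture and walls round the work are solid. World frame = base frame: x ahead of the robot, y to its left, z up, the work surface at z = 0. Lengths are in m, angles in rad, forces in N, time in s.
With the tool pointing down it reaches from about 0.35 to 0.775 m from the base axis. Payload 5.5 kg.
Tool frame: the origin (TCP) lies at the very end of the fingers, on their centre line; the grasp point (between the pads) lies 19 mm behind it (env.grip_depth is the distance from the TCP to the grasp point, in m); z points along the fingers, y is the direction in which the jaws open and shut (so a half turn about z gives the same grasp; the last joint's range is limited). The gripper opens to 85 mm and grips with 20 to 120 N. Pads are 22 mm wide; open, the fingers measure 114 mm over their backs; the gripper's body (76 mm by 85 mm) begins 54 mm behind the grasp point. The pads swing forward as they close: fully open they stand 13 mm farther back than shut.
Start: joints at [1.16, 0.313, 0.046, 1.304, 0, 1.431], TCP at [0.154, 0.554, 0.21] pointing down, gripper open.
Joint ranges: [-2.76, 2.76], [-0.86, 1.69], [-1.03, 1.26], [-2.2, 2.34], [-1.47, 1.5], [-3.14, 3.14]. Speed limits (rad/s): [2.57, 2.57, 3.14, 3.14, 3.14, 3.14].

## Interface

Orientations are given as a unit quaternion [w, x, y, z].
In Python, from workcell import env gives the robot as it stands.
- The arm moves only by the tool step_arm, never from a script. Its argument "series" is a list of rows, each a list of 3 entries, a list of its own where there are three numbers: the shift along the world's x, y, z in cm, then the turn about the world's z in rad, then the closure in counts, from 0 (fully open) to 255 (shut). A call has 1 to 5 rows; each row is the pose to reach, as a shift and turn from the pose measured when the call began; what a row does not reach only later rows make up. A row lasts 1/8 s, in which the tool goes at most 62.5 mm and 10.7 degrees, less where a joint would pass 70% of its speed; a pose out of reach is approached as far as the arm can. A call with a gripper value outside its range is refused whole. The fingers move at their own pace and stop on an object; "newtons" is the grip in N (left out, the last holds). Time passes only in rows, so rows that repeat a pose let the fingers close. It gives the time, the measured TCP pose, the force and the opening at its end, in the units of the state.
- env.get_state(): the state, without advancing time (a new reading comes with each control period).
- env.read_camera(name): name is "scene" or "side" or "wrist"; returns a dict with "frame" (420x560x3 uint8, red, green, blue), "vertical_fov" (degrees; the focal length in pixels is half the picture's height over the tangent of half this angle, whatever the lens; pixels are square), "cx", "cy" (the principal point, pixels), "camera_from_world" (4x4, takes a point from world to camera coordinates). Camera axes: x right, y down, z forward; pixel columns grow to the right and rows downward; lengths in m; the calibration is good to about 2 mm. The wrist camera is an equidistant fisheye: a pixel r from the principal point sees the ray r / f radians off the axis. A picture is of the moment at which its call begins. There is no depth.
- env.hand_in(): hands the job in, once; it reports no verdict.
The state is a dict: "clock": time; "joint_pos": joint angles; "qvel": joint speeds; "tau": joint torques, N m; "tcp_pos": TCP position; "orientation": TCP orientation; "wrist_force": force on the tool from outside, world axes, zero at the start; "ft_torque": the same for the moment, N m; "finger_gap": finger opening in m.
Only numpy, scipy, OpenCV 4.12 (cv2) and the standard library are available. Lean on these libraries where they do the work, as an engineer would, in place of code of your own. Each camera call takes 0.05 s, during which the arm holds its last target.

## Task

Take the V-rest post out of its keeping block by squeezing its two spring buttons, and slide its square foot down into the sleeve of the stand with the buttons held in, gently, until the seat ring under its shoulder sits on the sleeve; then let go so that both buttons pop out through the sleeve's windows and lock it. The sleeve stands at whatever height it was last clamped, so feel for the seat instead of driving the post down hard, and leave the V-block, the bush and the ring gauge where they are.

Things in the scene. Friction and masses are not known exactly. Their poses are not given: they have to be found in the camera images.
- post: The V-rest post, loose, upright, 113 mm tall, 0.15 to 0.3 kg. Origin: centre of its tip (lowest face); z points up the post. Square foot 20 x 20 mm from z = 0 to 55 mm (lowest 7 mm taper to 17 mm), then square shoulder 34 x 34 x 4 mm, waist 22 (x) x 14 (y) mm, and V head 36 (x) x 24 (y) mm from z = 91 to 113 mm. It looks and works the same turned by half a turn.
- post_grip (a point): Point on the post's axis 80 mm above the tip, midway between the two ribbed finger pads (on the +y and -y sides of the waist, 20 mm wide in x, from 61 to 91 mm above the tip): a good height to squeeze them. Over their outer faces the pads measure 35 mm released, 24 mm when both are fully pressed.
- post_shoulder (a point): Centre of the underside of the 3 mm rubber seat ring (32 x 32 mm, round the foot) under the post's shoulder, 52 mm above the tip. It comes to rest on the sleeve's mouth. The ring is sprung: it gives way 3 mm under about 9 N, then is hard.
- post_teeth (a point): Point on the post's axis 34 mm above the tip, level with the two locking teeth (10 mm wide in x, 8 mm tall, on the +y and -y sides). Each tooth is one rigid piece with the finger pad above it. Released, a tooth stands 5 mm proud of the foot, has square edges and cannot enter the sleeve; pressed, it is flush.
- button_a (a joint): Travel of the spring button on the post's +y side in m: 0 released (tooth out), 0.0055 fully pressed (tooth flush); springs back, 3 N at 0 to about 6.3 N fully pressed.
- button_b (a joint): The same for the button on the post's -y side.
- stand: The stand, fixed: foot plate 90 (x) x 78 (y) x 8 mm with a boss and a clamp screw on its +x side. Origin: centre of the underside, on the worktop, z up. On its z axis stands a steel sleeve, square to its axes, open at the top: bore 22 x 22 mm, outside 28 x 28 mm. The height of the sleeve's mouth is NOT measured: anywhere from 66 to 84 mm above the worktop.
- stand_boss (a point): Centre of the top of the stand's boss (46 x 46 mm), 30 mm up; the sleeve rises through it, clamped. Windows (14 mm wide) in the sleeve's +y and -y walls lie 12.5 to 25.5 mm below its mouth. With the seat ring on the mouth, pressed in or not, and y axes in line the teeth meet them; over 1.5 mm higher they cannot pop out but rub on the bore and hold the post up. Over 25 N on the stand is too hard.
- keeper_top (a point): Top centre of the grey keeping block (56 x 56 x 30 mm, fixed) in which the post stands at the start. Its well is 22 mm square and 22 mm deep: the post's tip is 8 mm above the worktop and must rise 22 mm to leave.
- v_block: Bystander: loose steel V-block 40 x 50 x 32 mm between stand and keeping block. Origin at the centre of its underside.
- bush: Bystander: loose flanged steel bush, 38 mm diameter, 22 mm high. Origin at the centre of its underside.
- ring: Bystander: loose plain ring gauge, 46 mm diameter, 16 mm high. Origin at the centre of its underside.
Not all that is in view belongs to the job. What is shaped like the post but green or turquoise is not meant.

How it is judged:
On the way, in this order (a step that is already met when the one before it is completed fails the run):
1. the post is lifted clear of the keeping block with both buttons pressed in (height (world z) of post above 0.045 m and value of joint each of button_a, button_b above 0.003 m), for 0.1 s.
2. the post's foot is down in the sleeve with the buttons held in (z of post in the frame of stand below 0.0345 m and horizontal distance between post and stand below 0.006 m and value of joint each of button_a, button_b above 0.003 m), for 0.05 s.
At the end, for the whole second after the job is handed in: The post stands upright (within 0.08 rad) in the sleeve, within 5 mm of the stand's axis, its tip 6 to 34.5 mm above the stand's underside, y axes in line within 0.15 rad, both buttons out to within 1.5 mm of full (through the windows), at rest and let go (value of joint each of button_a, button_b below 0.0015 m and z of post in the frame of stand between 0.006 and 0.0345 m and horizontal distance between post and stand below 0.005 m and angle between post's own z axis and vertical below 0.08 rad and angle between the y axis of post and the y axis of stand, either way round below 0.15 rad and linear speed of post below 0.02 m/s); the robot touches nothing.
It fails at once if the post is pressed on the stand with more than 25 N (contact force between post and stand above 25 N).
It fails at once if the V-block, the bush or the ring gauge is moved by more than 20 mm (distance of any of v_block, bush, ring from where it was at the start of the episode above 0.02 m).
It also fails if it takes over 43 s, if anything falls off the work surface, if the arm or the gripper's body presses on something with over 40 N, if the wrist force passes 120 N, or if a joint passes its speed limit or range.

## Working session

There is one attempt and no reset: what is moved stays moved. The work goes in short steps, Python scripts to look and compute and a tool call to move; the robot and the scene stay as the last step left them, time stands still between calls to the robot, and variables do not carry over. Pictures are saved under pics/ and viewed, and the job is handed in when it is done.

Besides the shell and the picture viewer there is one more tool, called after "Emit:" in YAML: its name, and indented under it one key for each argument. step_arm: Moves the arm, as the interface text tells. Its arguments: {"type":"object","properties":{"series":{"type":"array"},"newtons":{"type":"number"}},"required":["series"]}

```bash
mkdir -p pics; ls
cat > h.py <<'E'
import numpy as np,cv2,pickle,sys
from workcell import env
def snap(name,out):
    c=env.read_camera(name); pickle.dump(c,open(f'pics/{out}.pkl','wb'))
    cv2.imwrite(f'pics/{out}.png',c['frame'][:,:,::-1]); return c
def load(o): return pickle.load(open(f'pics/{o}.pkl','rb'))
def f(c): return c['frame'].shape[0]/2/np.tan(np.radians(c['vertical_fov'])/2)
def ray(c,u,v,fish=False):
    x=np.array([u-c['cx'],v-c['cy']])/f(c)
    if fish:
        r=np.hypot(*x); d=np.array([*(x/max(r,1e-9)*np.sin(r)),np.cos(r)])
    else: d=np.array([*x,1.])
    T=np.linalg.inv(c['camera_from_world']); d=T[:3,:3]@d
    return T[:3,3],d/np.linalg.norm(d)
def atz(c,u,v,z,fish=False):
    o,d=ray(c,u,v,fish); return o+d*(z-o[2])/d[2]
def proj(c,p,fish=False):
    q=c['camera_from_world']@np.array([*p,1.]); 
    if fish:
        r=np.hypot(q[0],q[1]);t=np.arctan2(r,q[2]); return np.array([c['cx'],c['cy']])+f(c)*t*q[:2]/max(r,1e-9)
    return np.array([c['cx'],c['cy']])+f(c)*q[:2]/q[2]
def tri(rs):
    A=0;b=0
    for o,d in rs:
        P=np.eye(3)-np.outer(d,d);A=A+P;b=b+P@o
    return np.linalg.solve(A,b)
def crop(o,x0,y0,x1,y1,k,out):
    im=cv2.imread(f'pics/{o}.png')[y0:y1,x0:x1]; cv2.imwrite(f'pics/{out}.png',cv2.resize(im,None,fx=k,fy=k,interpolation=cv2.INTER_CUBIC))
E
python3 - <<'E'
from h import *
for n in('scene','side','wrist'):
    c=snap(n,n+'0'); T=np.linalg.inv(c['camera_from_world']); print(n,f(c),T[:3,3].round(3),T[:3,2].round(3))
print(env.get_state())
E
```

```text
pics
scene 390.99820843552317 [-0.085  0.539  0.535] [ 0.569 -0.694 -0.442]
side 390.60331925417495 [ 0.468 -0.952  0.622] [-0.006  0.827 -0.562]
wrist 325.19226210127806 [0.088 0.571 0.373] [ 0.26  -0.074 -0.963]
{'clock': 0.15, 'joint_pos': array([1.16041834e+00, 3.13872130e-01, 4.52617402e-02, 1.30362312e+00,
       3.10677752e-05, 1.43125074e+00]), 'qvel': array([ 7.27140787e-04, -8.51103400e-05,  3.55876191e-03,  2.08002976e-05,
        3.44488081e-04, -7.02879473e-04]), 'tau': array([ 1.44518537e-03, -4.81066597e+01,  2.98815179e+01,  1.39045654e-02,
       -1.68398560e-04,  1.06485444e-05]), 'tcp_pos': array([0.15363562, 0.55366829, 0.2091975 ]), 'orientation': array([-2.10055762e-04,  1.35002685e-01,  9.90844972e-01, -6.87382215e-04]), 'wrist_force': array([0.28360875, 0.65851499, 0.65171399]), 'ft_torque': array([ 0.00473494, -0.00385005, -0.0228112 ]), 'finger_gap': 0.08557991872597322}
```

View pics/scene0.png

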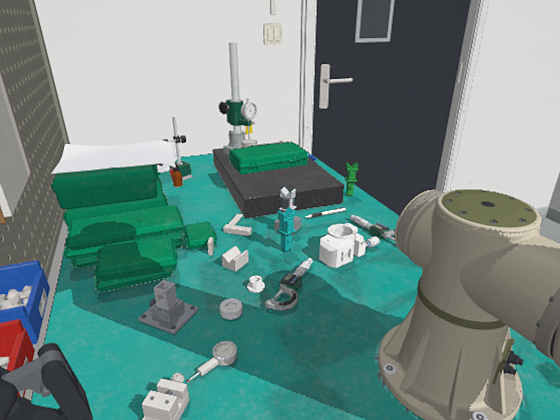

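View pics/side0.png

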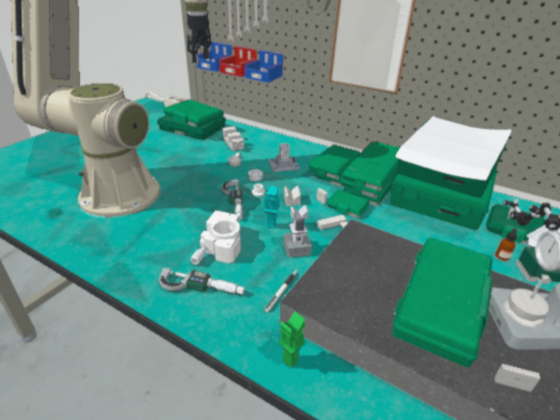

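View pics/wrist0.png

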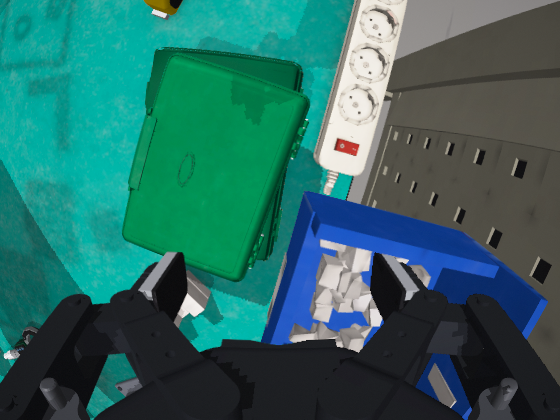

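The candidates for the post are a turquoise one (scene 287,228; side 271,205), a bright green one (side 291,340) and a grey one in a grey block (scene 289,200; side 297,235). The grey one fits, because green and turquoise are excluded. I'll enlarge to confirm.

Run:
```python
from h import *
crop('side0',225,130,345,270,5,'side0c')
crop('scene0',230,170,350,260,6,'scene0c')
crop('scene0',120,260,260,340,5,'scene0d')
```

```text
(no output)
```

View pics/side0c.png

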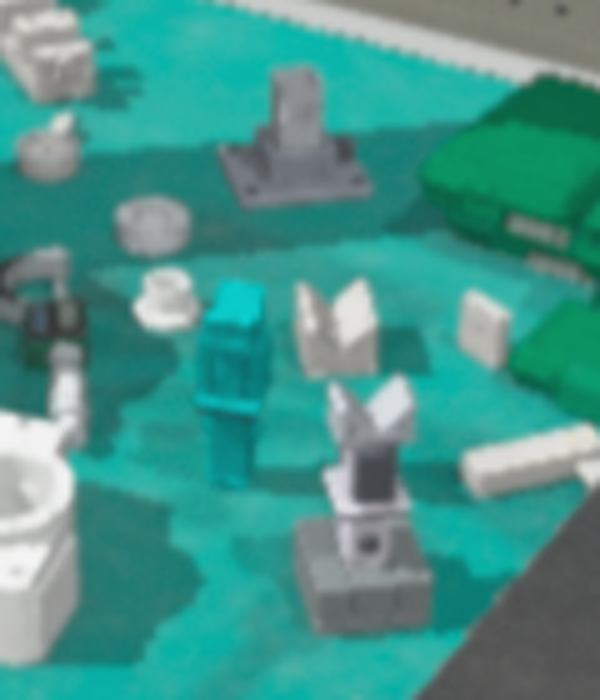

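View pics/scene0c.png

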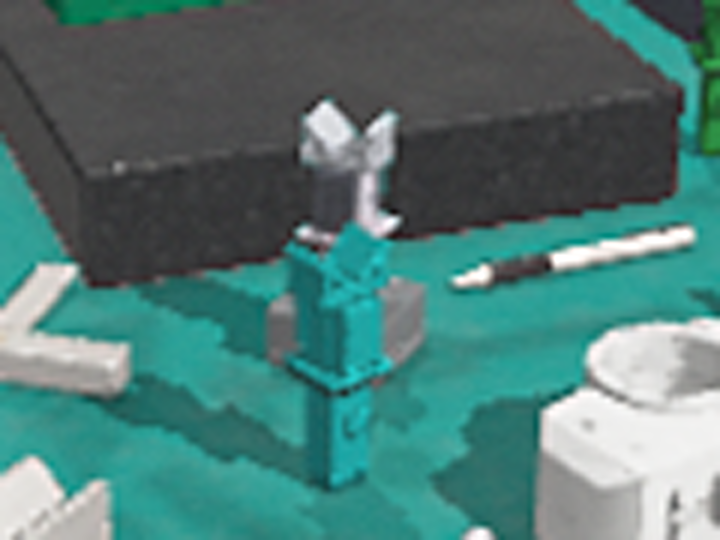

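View pics/scene0d.png

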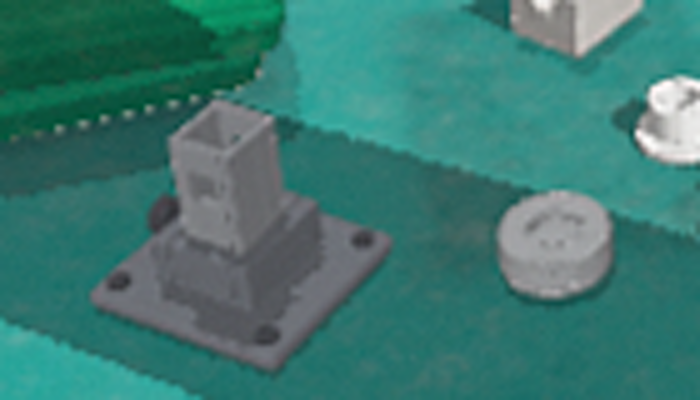

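Run:
```python
from h import *
s=load('side0');c=load('scene0')
S=lambda x,y:(225+x/5,130+y/5); C=lambda x,y:(120+x/5,260+y/5); K=lambda x,y:(230+x/6,170+y/6)
print('keeper');
for p in[(295,522),(318,580),(432,572),(408,518)]: print(atz(s,*S(*p),.03).round(4))
print('plate scene')
for p in[(92,297),(275,370),(390,240)]: print(atz(c,*C(*p),.008).round(4))
print('plate side')
for p in[(222,147),(250,203),(372,186)]: print(atz(s,*S(*p),.008).round(4))
print('mouth')
for z in(.066,.075,.084):
  for p in[(172,148),(215,100),(275,118),(232,158)]: print(z,atz(c,*C(*p),z).round(4))
print('vblock',atz(s,*S(305,350),0),atz(s,*S(375,372),0),'bush',atz(s,*S(167,315),0),'ring',atz(s,*S(152,235),0), 'turq',atz(s,*S(235,470),0))
# post top head tips
print('headtop', atz(s,*S(330,385),.121),atz(s,*S(405,380),.121),atz(c,*K(325,105),.121),atz(c,*K(385,115),.121))
print('shoulder side',[atz(s,*S(*p),.067).round(4) for p in[(325,470),(340,515),(412,505)]])
```

```text
keeper
[ 0.4805 -0.2031  0.03  ]
[ 0.4918 -0.2462  0.03  ]
[ 0.5457 -0.2375  0.03  ]
[ 0.5359 -0.1969  0.03  ]
plate scene
[0.5006 0.2614 0.008 ]
[0.4136 0.2406 0.008 ]
[0.4367 0.1667 0.008 ]
plate side
[0.4273 0.2302 0.008 ]
[0.4485 0.1537 0.008 ]
[0.5279 0.1822 0.008 ]
mouth
0.066 [0.4851 0.2261 0.066 ]
0.066 [0.498  0.1973 0.066 ]
0.066 [0.4699 0.1895 0.066 ]
0.066 [0.4622 0.2152 0.066 ]
0.075 [0.4742 0.2321 0.075 ]
0.075 [0.4868 0.2039 0.075 ]
0.075 [0.4593 0.1962 0.075 ]
0.075 [0.4517 0.2214 0.075 ]
0.084 [0.4632 0.2381 0.084 ]
0.084 [0.4756 0.2105 0.084 ]
0.084 [0.4486 0.2029 0.084 ]
0.084 [0.4412 0.2277 0.084 ]
vblock [ 0.48530484 -0.00447559  0.        ] [ 0.52544697 -0.02487728  0.        ] bush [0.40305474 0.02829876 0.        ] ring [0.38745988 0.12225391 0.        ] turq [ 0.44889876 -0.12260761  0.        ]
headtop [ 0.49350745 -0.21702679  0.121     ] [ 0.52788287 -0.21088451  0.121     ] [ 0.52362029 -0.21759274  0.121     ] [ 0.49578631 -0.22558737  0.121     ]
shoulder side [array([ 0.4936, -0.2095,  0.067 ]), array([ 0.5004, -0.2435,  0.067 ]), array([ 0.5338, -0.2342,  0.067 ])]
```

Run:
```python
from h import *
c=load('wrist0');p=env.get_state()['tcp_pos']
for z in(.2,.12,.07,0):print(proj(c,[p[0],p[1],z],True))
print(c['camera_from_world'].round(3))
```

```text
[279.52711112 234.52669605]
[279.37622892 198.25215251]
[279.31771946 184.71553036]
[279.26000051 171.62565334]
[[ 0.267  0.964 -0.002 -0.574]
 [ 0.928 -0.256  0.271 -0.036]
 [ 0.26  -0.074 -0.963  0.378]
 [ 0.     0.     0.     1.   ]]
```

Emit:
step_arm:
  series:
    - [[4,-5,2],0.18,0]
    - [[8,-9,3],0.3,0]
    - [[12,-13,4],0.4,0]
    - [[16,-17,4],0.5,0]
    - [[20,-21.5,4],0.5,0]

```text
clock: 0.78
tcp_pos: [0.3547, 0.3374, 0.2492]
orientation: [0.0, -0.115, 0.993, -0.001]
wrist_force: [1.1, 1.4, -0.3]
finger_gap: 0.0855
```

Emit:
step_arm:
  series:
    - [[4,-4.5,0],0,0]
    - [[8,-9,0],0,0]
    - [[11.8,-12.9,0],0,0]
    - [[11.8,-12.9,0],0,0]
    - [[11.8,-12.9,0],0,0]

```text
clock: 1.4
tcp_pos: [0.4723, 0.2083, 0.2488]
orientation: [-0.0, -0.115, 0.993, -0.0]
wrist_force: [-0.9, 0.7, 0.2]
finger_gap: 0.0855
```

Run:
```python
from h import *
c=snap('wrist','wrist1');s=env.get_state();print(s['tcp_pos'],s['orientation'],s['joint_pos'],s['qvel'],s['clock'])
crop('wrist1',190,100,370,260,4,'wrist1c')
```

```text
[0.47194126 0.20883647 0.24901921] [-3.07930664e-04 -1.15271803e-01  9.93333822e-01 -4.83548381e-04] [ 2.61509235e-01  1.90458975e-01 -2.00734985e-02  1.36101384e+00
 -8.67225609e-04  3.04522773e-02] [ 0.01868359 -0.00752106 -0.00150404 -0.00071088 -0.00152229 -0.00168595] 1.45
```

View pics/wrist1.png

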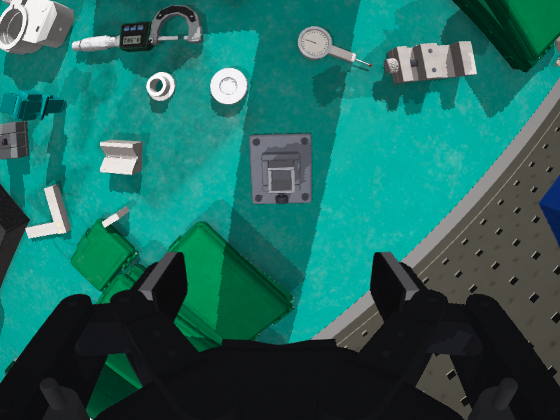

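View pics/wrist1c.png

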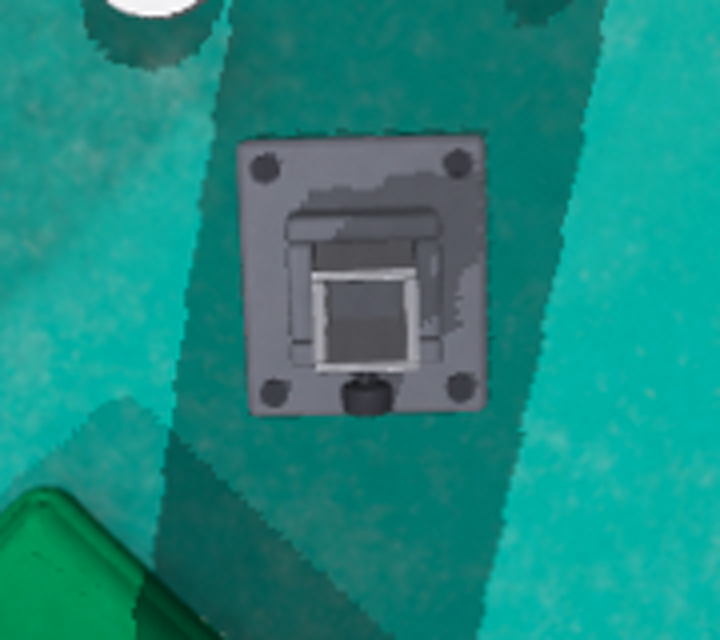

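Run:
```python
from h import *
c=load('wrist1');W=lambda p:(190+p[0]/4,100+p[1]/4)
def rep(P):
    P=np.array(P);print('centre',P.mean(0).round(4))
    e=[P[(i+1)%4]-P[i] for i in range(4)]
    print([(round(np.hypot(*v[:2]),4),round(np.arctan2(v[1],v[0]),3)) for v in e])
rep([atz(c,*W(p),.008,True) for p in[(240,141),(485,136),(487,411),(251,414)]])
for z in(.066,.07,.075,.08,.084):
    print(z);rep([atz(c,*W(p),z,True) for p in[(311,273),(419,268),(419,368),(316,371)]])
print('boss');rep([atz(c,*W(p),.03,True) for p in[(286,211),(439,207),(441,361),(290,364)]])
```

```text
centre [0.4739 0.2114 0.008 ]
[(np.float64(0.0761), np.float64(1.823)), (np.float64(0.0887), np.float64(0.258)), (np.float64(0.0765), np.float64(-1.327)), (np.float64(0.0881), np.float64(-2.888))]
0.066
centre [0.4756 0.2115 0.066 ]
[(np.float64(0.0292), np.float64(1.849)), (np.float64(0.0278), np.float64(0.242)), (np.float64(0.0283), np.float64(-1.31)), (np.float64(0.0273), np.float64(-2.868))]
0.07
centre [0.4748 0.2112 0.07  ]
[(np.float64(0.0288), np.float64(1.849)), (np.float64(0.0275), np.float64(0.242)), (np.float64(0.028), np.float64(-1.31)), (np.float64(0.027), np.float64(-2.868))]
0.075
centre [0.4738 0.211  0.075 ]
[(np.float64(0.0284), np.float64(1.849)), (np.float64(0.0271), np.float64(0.242)), (np.float64(0.0276), np.float64(-1.31)), (np.float64(0.0266), np.float64(-2.868))]
0.08
centre [0.4728 0.2107 0.08  ]
[(np.float64(0.028), np.float64(1.849)), (np.float64(0.0267), np.float64(0.242)), (np.float64(0.0272), np.float64(-1.31)), (np.float64(0.0262), np.float64(-2.868))]
0.084
centre [0.472  0.2105 0.084 ]
[(np.float64(0.0277), np.float64(1.849)), (np.float64(0.0264), np.float64(0.242)), (np.float64(0.0268), np.float64(-1.31)), (np.float64(0.0259), np.float64(-2.868))]
boss
centre [0.4729 0.2105 0.03  ]
[(np.float64(0.0452), np.float64(1.829)), (np.float64(0.0469), np.float64(0.257)), (np.float64(0.0457), np.float64(-1.319)), (np.float64(0.0466), np.float64(-2.896))]
```

Emit:
step_arm:
  series:
    - [[0.5,-6,0],0,0]
    - [[1,-12,0],0,0]
    - [[1.7,-18,0],0,0]
    - [[2.3,-24,0],0,0]
    - [[2.9,-30,0],0,0]

```text
clock: 2.08
tcp_pos: [0.5008, -0.0911, 0.2494]
orientation: [0.0, -0.117, 0.993, -0.0]
wrist_force: [-0.5, 0.4, 0.4]
finger_gap: 0.0856
```

Emit:
step_arm:
  series:
    - [[0.5,-6,0],0,0]
    - [[1,-12.7,0],0,0]
    - [[1,-12.7,0],0,0]
    - [[1,-12.7,0],0,0]

```text
clock: 2.58
tcp_pos: [0.5107, -0.2167, 0.2493]
orientation: [-0.0, -0.117, 0.993, 0.0]
wrist_force: [0.2, 1.0, -0.5]
finger_gap: 0.0854
```

Run:
```python
from h import *
c=snap('wrist','wrist2');s=env.get_state();print(s['tcp_pos'],s['orientation'],s['joint_pos'],s['qvel'],s['clock'])
crop('wrist2',190,120,370,280,4,'wrist2c')
```

```text
[ 0.51074045 -0.21610205  0.24945525] [-8.99876738e-05 -1.17903388e-01  9.93025066e-01 -4.18752527e-05] [-5.44928598e-01  2.65705031e-01  7.76168825e-02  1.38279846e+00
 -1.76789513e-04 -7.81285147e-01] [ 0.0153364  -0.01214155 -0.0025971  -0.00203802 -0.00061978 -0.00315891] 2.625
```

View pics/wrist2.png

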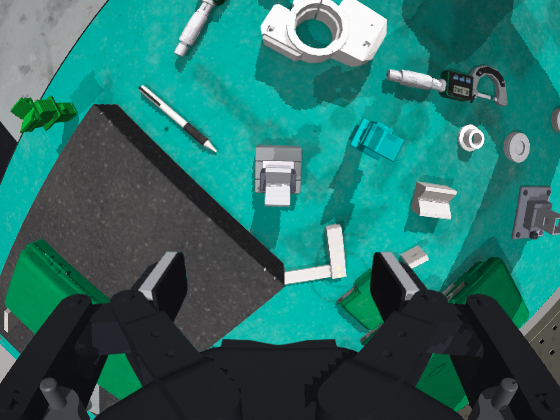

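View pics/wrist2c.png

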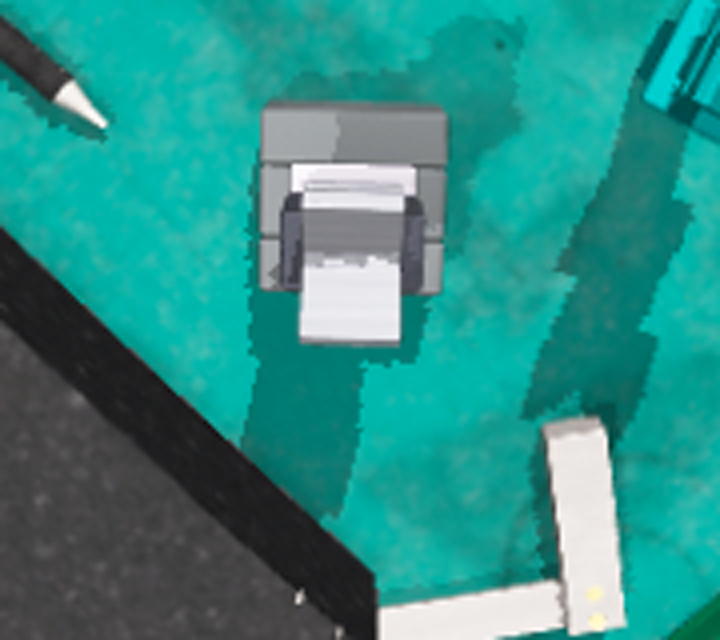

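Run:
```python
from h import *
c=load('wrist2');W=lambda p:(190+p[0]/4,120+p[1]/4)
def rep(n,P):
    P=np.array(P);print(n,'centre',P.mean(0).round(4))
    e=[P[(i+1)%4]-P[i] for i in range(4)]
    print([(round(np.hypot(*v[:2]),4),round(np.arctan2(v[1],v[0]),3)) for v in e])
rep('keeper',[atz(c,*W(p),.03,True) for p in[(260,162),(447,165),(442,294),(260,292)]])
rep('head',[atz(c,*W(p),.121,True) for p in[(304,186),(416,188),(401,342),(299,343)]])
P=[atz(c,*W(p),.067+.004,True) for p in[(291,165),(415,167)]];print(P)
P=[atz(c,*W(p),.099,True) for p in[(285,197),(421,198)]];print('pads',P,(P[0]+P[1])/2)
print([atz(c,*W(p),0.0,True) for p in[(264,102),(446,106)]])
for u in (291,415,260,447): pass
```

```text
keeper centre [ 0.5189 -0.2162  0.03  ]
[(np.float64(0.0556), np.float64(1.791)), (np.float64(0.0396), np.float64(0.213)), (np.float64(0.0553), np.float64(-1.346)), (np.float64(0.0399), np.float64(-2.921))]
head centre [ 0.5096 -0.2176  0.121 ]
[(np.float64(0.0255), np.float64(1.789)), (np.float64(0.0366), np.float64(0.151)), (np.float64(0.0239), np.float64(-1.324)), (np.float64(0.0372), np.float64(-2.946))]
[array([ 0.49797344, -0.23785076,  0.071     ]), array([ 0.49080281, -0.20573373,  0.071     ])]
pads [array([ 0.50168953, -0.23714564,  0.099     ]), array([ 0.49414505, -0.20471176,  0.099     ])] [ 0.49791729 -0.2209287   0.099     ]
[array([ 0.49115884, -0.25171622,  0.        ]), array([ 0.47886461, -0.19513875,  0.        ])]
```

Run:
```python
from h import *
c=load('wrist2');W=lambda p:(190+p[0]/4,120+p[1]/4)
P=np.array([atz(c,*W(p),.03,True) for p in[(263,105),(447,107),(442,294),(260,292)]])
print(P.mean(0),[ (np.hypot(*(P[(i+1)%4]-P[i])[:2]).round(4),np.arctan2(*(P[(i+1)%4]-P[i])[1::-1]).round(3)) for i in range(4)])
y=1.795;R=np.array([[np.sin(y),np.cos(y)*-1*-1],[0,0]])
def model(cx,cy,yaw):
    ex=np.array([np.cos(yaw),np.sin(yaw)]);ey=np.array([-ex[1],ex[0]])
    g=lambda a,b,z:((proj(c,[*(np.array([cx,cy])+a*ex+b*ey),z],True)-[190,120])*4).round(0)
    print('keeper',[g(a*.028,b*.028,.03) for a,b in((-1,-1),(-1,1),(1,1),(1,-1))])
    print('shoulder',[g(a*.017,b*.017,.067) for a,b in((-1,-1),(-1,1))])
    print('head',[g(a*.018,b*.012,.121) for a,b in((-1,-1),(-1,1),(1,1),(1,-1))])
    print('pads',[g(-.01,b*.0175,.099) for b in(-1,1)],[g(.01,b*.0175,.099) for b in(-1,1)])
model(.5105,-.2175,.22)
```

```text
[ 0.51050071 -0.21795042  0.03      ] [(np.float64(0.0543), np.float64(1.796)), (np.float64(0.057), np.float64(0.224)), (np.float64(0.0553), np.float64(-1.346)), (np.float64(0.057), np.float64(-2.936))]
keeper [array([261., 106.]), array([451., 110.]), array([445., 293.]), array([261., 290.])]
shoulder [array([292., 162.]), array([419., 164.])]
head [array([303., 192.]), array([409., 193.]), array([405., 345.]), array([302., 344.])]
pads [array([284., 209.]), array([427., 211.])] [array([284., 288.]), array([424., 290.])]
```

The post in the grey block is at about (0.510, -0.218), yaw 0.22, and the keeper, head and shoulder edges in the crop agree. Descending now.

Emit:
step_arm:
  series:
    - [[0,-0.2,-4],-0.01,0]
    - [[0,-0.2,-9],-0.01,0]
    - [[0,-0.2,-13],-0.01,0]
    - [[0,-0.2,-16],-0.01,0]
    - [[0,-0.2,-17.7],-0.01,0]
  newtons: 40

```text
clock: 3.25
tcp_pos: [0.51, -0.2148, 0.0711]
orientation: [-0.001, -0.115, 0.993, 0.001]
wrist_force: [-0.1, -0.5, 0.8]
finger_gap: 0.0853
```

Run:
```python
from h import *
c=snap('wrist','wrist3');s=env.get_state();print(s['tcp_pos'],s['orientation'],s['wrist_force'],s['clock'])
```

```text
[ 0.50915896 -0.21437553  0.06943259] [-0.00186238 -0.11469554  0.99339777  0.00153078] [-1.06041782  0.23343219 -0.33427797] 3.3
```

View pics/wrist3.png

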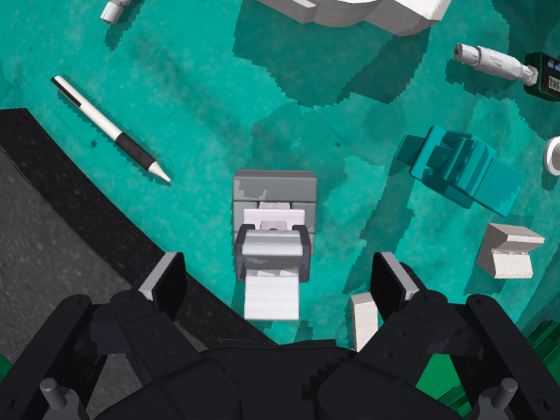

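Emit:
step_arm:
  series:
    - [[0.1,-0.35,0.15],0,0]
    - [[0.1,-0.35,0.15],0,0]

```text
clock: 3.55
tcp_pos: [0.511, -0.2173, 0.0721]
orientation: [-0.001, -0.115, 0.993, 0.001]
wrist_force: [0.0, -0.0, 0.7]
finger_gap: 0.0853
```

Run:
```python
from h import *
c=snap('wrist','wrist4');s=env.get_state();print(s['tcp_pos'],s['orientation'],s['wrist_force'],s['clock'])
p=s['tcp_pos']
for z in(.071,.099,.121): print(proj(c,[.5103,-.2182,z],True),proj(c,[p[0],p[1],z],True))
crop('wrist4',190,150,390,330,4,'wrist4c')
```

```text
[ 0.51104525 -0.21760129  0.07218042] [-1.07790174e-03 -1.15251654e-01  9.93335270e-01  9.67270605e-04] [ 0.13061824  0.33799598 -0.50339961] 3.6
[278.73633524 239.04032881] [279.4869424  240.49833779]
[278.92454956 261.46757472] [279.80319062 263.11742995]
[279.12225629 285.05535951] [280.13323289 286.87254001]
```

View pics/wrist4c.png

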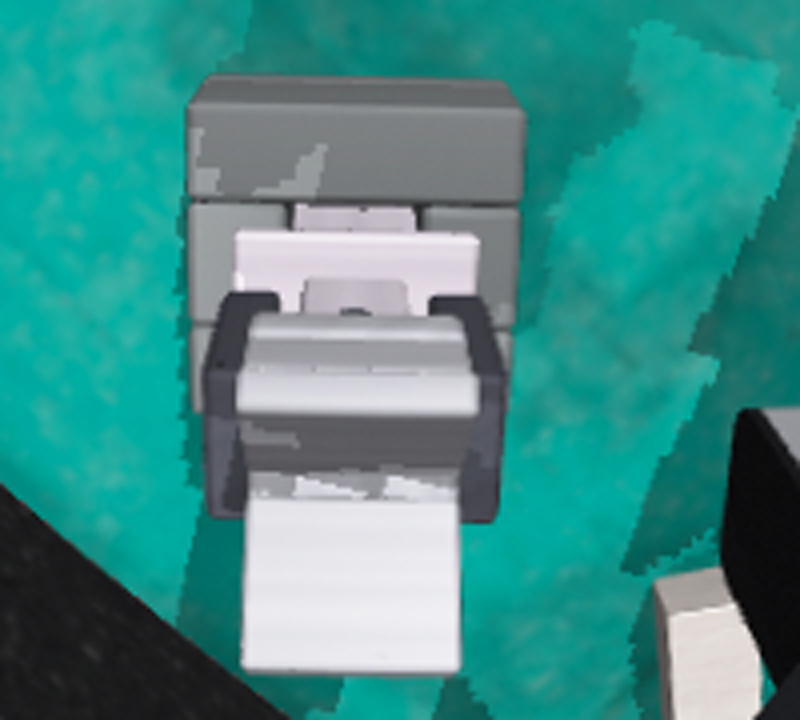

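Emit:
step_arm:
  series:
    - [[-0.05,-0.1,-0.1],0,120]
    - [[-0.05,-0.1,-0.1],0,255]
    - [[-0.05,-0.1,-0.1],0,255]
    - [[-0.05,-0.1,-0.1],0,255]
    - [[-0.05,-0.1,-0.1],0,255]
  newtons: 40

```text
clock: 4.22
tcp_pos: [0.511, -0.2189, 0.0719]
orientation: [-0.001, -0.115, 0.993, 0.001]
wrist_force: [-0.4, 0.6, 4.5]
finger_gap: 0.0234
```

Emit:
step_arm:
  series:
    - [[0,0,0],0,255]
    - [[0,0,0],0,255]

```text
clock: 4.47
tcp_pos: [0.511, -0.2189, 0.072]
orientation: [-0.001, -0.115, 0.993, 0.001]
wrist_force: [-0.4, -0.9, 2.7]
finger_gap: 0.0231
```

Run:
```python
from h import *
c=snap('wrist','wrist5');s=env.get_state();print(s['tcp_pos'],s['orientation'],s['wrist_force'],s['ft_torque'],s['finger_gap'],s['clock'])
p=s['tcp_pos']
for z in(.071,.099,.121): print(proj(c,[p[0],p[1],z],True))
crop('wrist5',190,150,390,330,4,'wrist5c')
```

```text
[ 0.51097657 -0.2189216   0.07194017] [-5.53347477e-04 -1.15196116e-01  9.93342422e-01  6.16954010e-04] [-0.21338523  0.55141374  2.18143484] [ 0.13627125  0.10665679 -0.04761345] 0.023117926413497723 4.525
[280.09669384 240.65556884]
[280.45474853 263.39107916]
[280.82674807 287.26726225]
```

View pics/wrist5c.png

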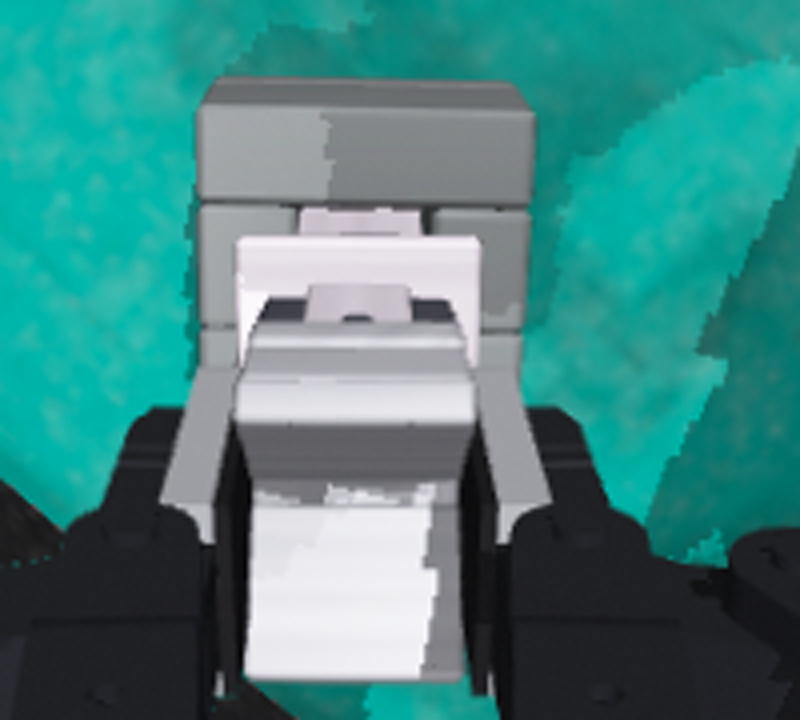

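```bash
cat >> h.py <<'E'
def model(c,o,k,cx,cy,yaw,tipz,fish=True):
    ex=np.array([np.cos(yaw),np.sin(yaw)]);ey=np.array([-ex[1],ex[0]])
    g=lambda a,b,z:tuple(((proj(c,[*(np.array([cx,cy])+a*ex+b*ey),z],fish)-o)*k).round(0))
    print('shoulder top -x',[g(-.017,b*.017,tipz+.059) for b in(-1,1)])
    print('head top',[g(a*.018,b*.012,tipz+.113) for a,b in((-1,-1),(-1,1),(1,1),(1,-1))])
    print('head bot',[g(a*.018,b*.012,tipz+.091) for a,b in((-1,-1),(-1,1))])
    print('tip',[g(a*.0085,b*.0085,tipz) for a,b in((-1,-1),(-1,1),(1,1),(1,-1))])
E
python3 - <<'E'
from h import *
c=load('wrist5')
model(c,np.array([190,150]),4,.5110,-.2189,.232,.008)
print('keep',[((proj(c,[*(np.array([.5105,-.218])+a*.028*np.array([.975,.22])+b*.028*np.array([-.22,.975])),.03],True)-[190,150])*4).round() for a,b in((-1,-1),(-1,1))])
E
```

```text
shoulder top -x [(np.float64(235.0), np.float64(235.0)), (np.float64(485.0), np.float64(235.0))]
head top [(np.float64(239.0), np.float64(388.0)), (np.float64(489.0), np.float64(387.0)), (np.float64(474.0), np.float64(689.0)), (np.float64(252.0), np.float64(689.0))]
head bot [(np.float64(255.0), np.float64(309.0)), (np.float64(469.0), np.float64(309.0))]
tip [(np.float64(311.0), np.float64(186.0)), (np.float64(405.0), np.float64(186.0)), (np.float64(404.0), np.float64(275.0)), (np.float64(312.0), np.float64(275.0))]
keep [array([194., 101.]), array([540., 104.])]
```

Emit:
step_arm:
  series:
    - [[0,0,1],0,255]
    - [[0,0,2.5],0,255]
    - [[0,0,5],0,255]
    - [[0,0,8],0,255]
    - [[0,0,11],0,255]

```text
clock: 5.15
tcp_pos: [0.5109, -0.2189, 0.1836]
orientation: [-0.0, -0.115, 0.993, 0.001]
wrist_force: [-0.4, -0.9, -2.3]
finger_gap: 0.0233
```

Emit:
step_arm:
  series:
    - [[0,0,0.3],0,255]
    - [[0,0,0.3],0,255]

```text
clock: 5.4
tcp_pos: [0.5108, -0.2189, 0.1865]
orientation: [-0.0, -0.115, 0.993, 0.0]
wrist_force: [-0.1, -0.3, -2.0]
finger_gap: 0.023
```

Run:
```python
from h import *
c=snap('wrist','wrist6');snap('side','side6');s=env.get_state();print(s['tcp_pos'],s['orientation'],s['wrist_force'],s['ft_torque'],s['finger_gap'],s['clock'])
p=s['tcp_pos']
model(c,np.array([190,150]),4,p[0],p[1],.235,p[2]-.064)
crop('wrist6',190,150,390,330,4,'wrist6c')
crop('side6',240,110,360,270,5,'side6c')
```

```text
[ 0.51010467 -0.21849958  0.18526424] [-0.00141051 -0.11514102  0.99334744  0.00119352] [-0.59225674  0.06360949 -2.30500708] [-0.03787999 -0.03019718 -0.01372716] 0.02324981489104224 5.5
shoulder top -x [(np.float64(239.0), np.float64(229.0)), (np.float64(488.0), np.float64(228.0))]
head top [(np.float64(245.0), np.float64(377.0)), (np.float64(492.0), np.float64(376.0)), (np.float64(478.0), np.float64(677.0)), (np.float64(257.0), np.float64(678.0))]
head bot [(np.float64(260.0), np.float64(301.0)), (np.float64(472.0), np.float64(300.0))]
tip [(np.float64(314.0), np.float64(181.0)), (np.float64(408.0), np.float64(181.0)), (np.float64(407.0), np.float64(270.0)), (np.float64(316.0), np.float64(270.0))]
```

View pics/wrist6c.png

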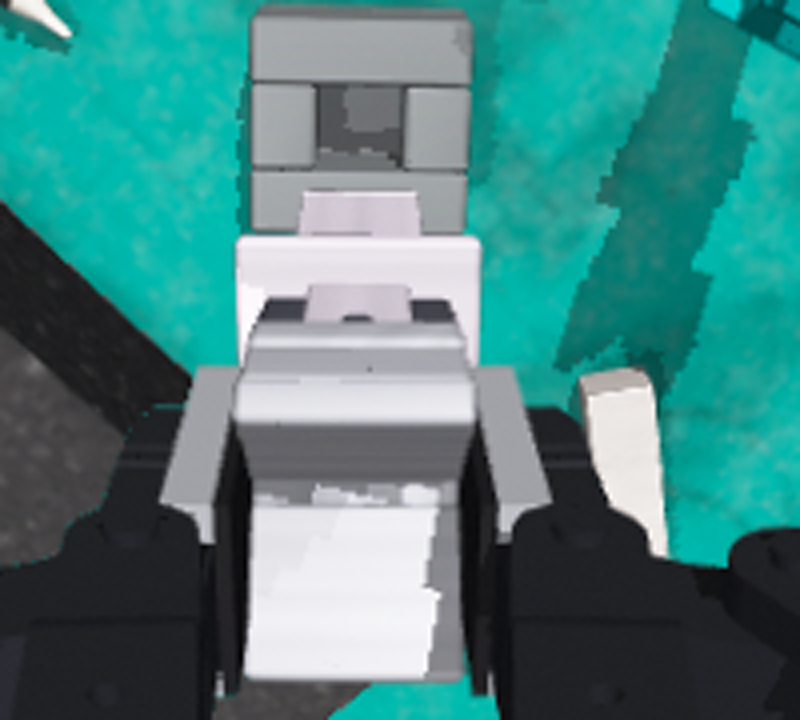

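View pics/side6c.png

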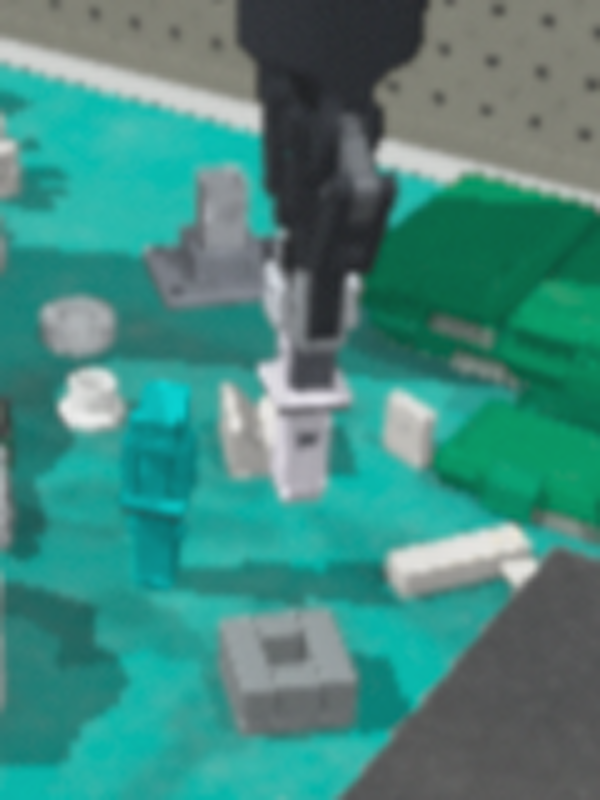

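Emit:
step_arm:
  series:
    - [[-0.5,6,0],0.01,255]
    - [[-1,12,0],0.02,255]
    - [[-1.5,18,0],0.02,255]
    - [[-2,24,0],0.02,255]
    - [[-2.5,30,0],0.02,255]

```text
clock: 6.12
tcp_pos: [0.4839, 0.0833, 0.184]
orientation: [-0.002, -0.125, 0.992, 0.001]
wrist_force: [0.8, 0.0, -1.8]
finger_gap: 0.0234
```

Emit:
step_arm:
  series:
    - [[-0.6,6,0],0,255]
    - [[-1.2,11,-0.5],0,255]
    - [[-1.2,13,-1],0,255]
    - [[-1.2,13,-1],0,255]
    - [[-1.2,13,-1],0,255]

```text
clock: 6.75
tcp_pos: [0.4714, 0.2127, 0.1732]
orientation: [-0.003, -0.125, 0.992, 0.001]
wrist_force: [0.6, 0.4, -1.8]
finger_gap: 0.0233
```

Run:
```python
from h import *
s=env.get_state();print(s['tcp_pos'],s['orientation'])
c=snap('wrist','wrist7');snap('side','side7');snap('scene','scene7');s=env.get_state();print(s['tcp_pos'],s['orientation'],s['wrist_force'],s['ft_torque'],s['finger_gap'],s['clock'])
crop('wrist7',190,150,390,330,4,'wrist7c')
crop('side7',240,90,340,190,6,'side7c')
crop('scene7',110,210,230,340,5,'scene7c')
```

```text
[0.4714072  0.21265325 0.17323671] [-3.22159381e-03 -1.24802043e-01  9.92175966e-01  9.61414814e-04]
[0.47208119 0.21227915 0.17393617] [-0.00249853 -0.12408316  0.99226794  0.00120947] [ 0.08463713 -0.07972268 -2.5572973 ] [-0.02133193  0.05166713  0.00066627] 0.023040073471912625 6.9
```

View pics/wrist7c.png

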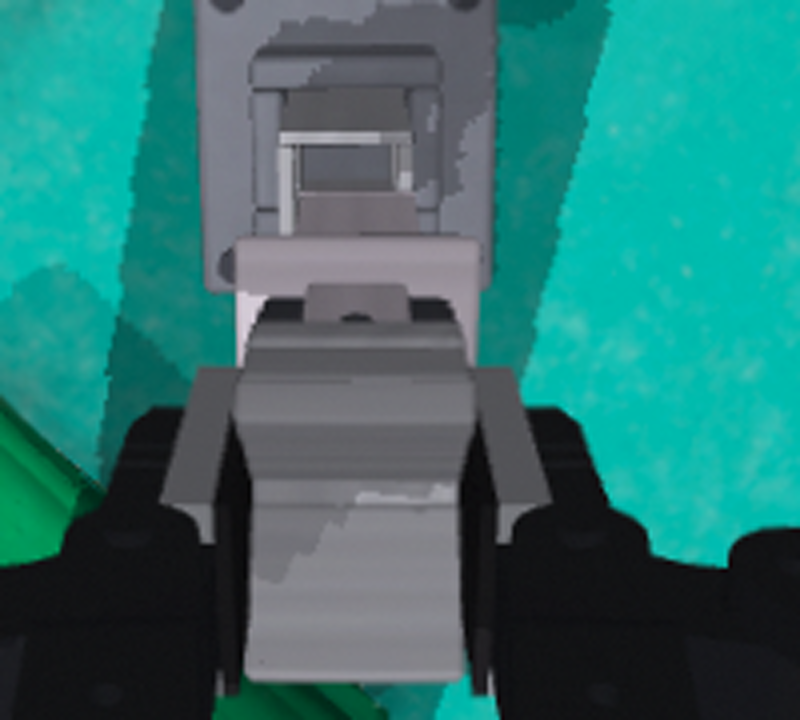

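View pics/side7c.png

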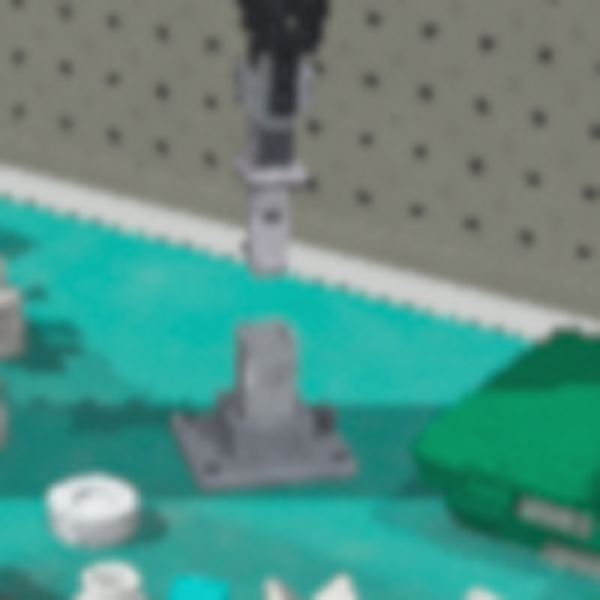

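View pics/scene7c.png

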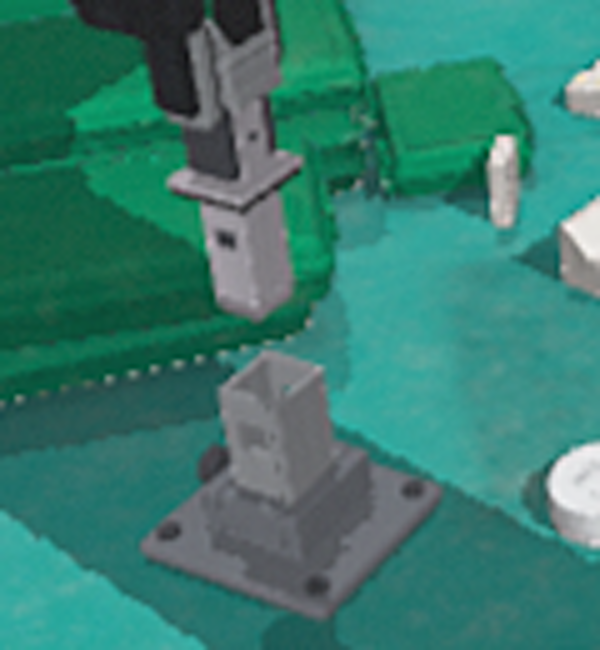

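Run:
```python
from h import *
c=load('wrist7');W=lambda p:(190+p[0]/4,150+p[1]/4)
p=np.array([.4720,.2124])
ex=np.array([np.cos(.251),np.sin(.251)]);ey=np.array([-ex[1],ex[0]])
# boss back edge corners z .03 ; mouth edge
for n,z,L in(('mouth',.068,[(279,132),(413,131)]),('mouth',.072,[(279,132),(413,131)]),('boss',.03,[(251,50),(441,46)]),('plate',.008,[(204,288),(492,288)])):
    P=[atz(c,*W(q),z,True)[:2] for q in L]; d=P[1]-P[0]; m=(P[0]+P[1])/2
    print(n,z,np.hypot(*d).round(4),np.arctan2(d[1],d[0]).round(3),'mid rel tcp: x',((m-p)@ex).round(4),'y',((m-p)@ey).round(4))
T=np.linalg.inv(c['camera_from_world']);print(T[:3,3],((T[:2,3]-p)@ex,(T[:2,3]-p)@ey))
print('tip seen');
for z in(.11,.117):
  P=[atz(c,*W(q),z,True)[:2] for q in[(300,193),(417,193)]];m=(P[0]+P[1])/2;print(np.hypot(*(P[1]-P[0])),(m-p)@ex,(m-p)@ey)
P=[atz(c,*W(q),.169,True)[:2] for q in[(237,238),(481,238)]];m=(P[0]+P[1])/2;print(np.hypot(*(P[1]-P[0])),(m-p)@ex,(m-p)@ey)
```

```text
mouth 0.068 0.0284 1.829 mid rel tcp: x -0.0108 y -0.0019
mouth 0.072 0.028 1.829 mid rel tcp: x -0.0116 y -0.0019
boss 0.03 0.0453 1.842 mid rel tcp: x -0.0232 y -0.002
plate 0.008 0.0773 1.821 mid rel tcp: x 0.0447 y -0.0016
[0.40680108 0.19468399 0.33741177] (np.float64(-0.0675560527445985), np.float64(-0.0009672410537991689))
tip seen
0.02115370875686837 -0.008245597729423676 0.0004944304037518002
0.02050257288370356 -0.010071242837710935 0.0004494384483584585
0.03306130204892578 -0.017337997914930185 0.00019771254760184745
```

Run:
```python
from h import *
w=load('wrist1');s=load('scene0');W=lambda p:(190+p[0]/4,100+p[1]/4);C=lambda p:(120+p[0]/5,260+p[1]/5)
Q=[]
for a,b in(((311,273),(275,118)),((419,268),(232,158)),((419,368),(172,148)),((316,371),(215,100))):
    q=tri([ray(w,*W(a),True),ray(s,*C(b))]);Q.append(q);print(q.round(4), (proj(w,q,True)-W(a)).round(1),(proj(s,q)-C(b)).round(1))
print(np.mean(Q,0))
# plate corners scene&wrist for bias
for a,b in(((240,141),(390,240)),((485,136),(275,370)),((487,411),(92,297))):
    q=tri([ray(w,*W(a),True),ray(s,*C(b))]);print('plate',q.round(4))
# tip in hand, scene7: corners bottom
s7=load('scene7');
for b in((218,300),(260,320),(290,302)): print('tip',atz(s7,110+b[0]/5,210+b[1]/5,.110).round(4))
for b in((168,183),(237,210),(300,160)): print('shoulder',atz(s7,110+b[0]/5,210+b[1]/5,.166).round(4))
```

```text
[0.4651 0.1934 0.0705] [-0.4 -0.5] [-0.4  0. ]
[0.4565 0.2203 0.0719] [-0.9 -1.1] [-0.8  0. ]
[0.4843 0.2277 0.0674] [-0.6 -0.8] [-0.6 -0. ]
[0.4913 0.2012 0.0713] [0. 0.] [ 0. -0.]
[0.47431429 0.21062655 0.07027853]
plate [0.4411 0.1633 0.0034]
plate [0.4213 0.2371 0.0006]
plate [0.5077 0.2595 0.0028]
tip [0.4829 0.2219 0.11  ]
tip [0.4601 0.2196 0.11  ]
tip [0.461  0.2057 0.11  ]
shoulder [0.4838 0.2326 0.166 ]
shoulder [0.4494 0.2277 0.166 ]
shoulder [0.4603 0.1931 0.166 ]
```

Emit:
step_arm:
  series:
    - [[0.16,-0.15,-0.7],0,255]
    - [[0.16,-0.15,-1.5],0,255]
    - [[0.16,-0.15,-2.2],0,255]
    - [[0.16,-0.15,-2.2],0,255]
    - [[0.16,-0.15,-2.2],0,255]

```text
clock: 7.52
tcp_pos: [0.4737, 0.2108, 0.152]
orientation: [-0.002, -0.124, 0.992, 0.001]
wrist_force: [0.3, -0.5, -2.9]
finger_gap: 0.0231
```

Run:
```python
from h import *
s=env.get_state();print(s['tcp_pos'],s['orientation'])
c=snap('wrist','wrist8');snap('side','side8');snap('scene','scene8');s=env.get_state();print(s['tcp_pos'],s['orientation'],s['wrist_force'],s['ft_torque'],s['clock'])
crop('wrist8',230,160,330,220,8,'wrist8c')
crop('side8',250,110,330,180,8,'side8c')
crop('scene8',130,230,210,320,7,'scene8c')
```

```text
[0.47371186 0.21083639 0.15200718] [-0.00244531 -0.12411932  0.99226354  0.00121623]
[0.4739094  0.21094697 0.15229807] [-0.00214524 -0.12416724  0.99225818  0.00126301] [ 0.25704362  0.30189603 -2.49865313] [-0.02432166 -0.03201485 -0.00823736] 7.675
```

View pics/wrist8c.png

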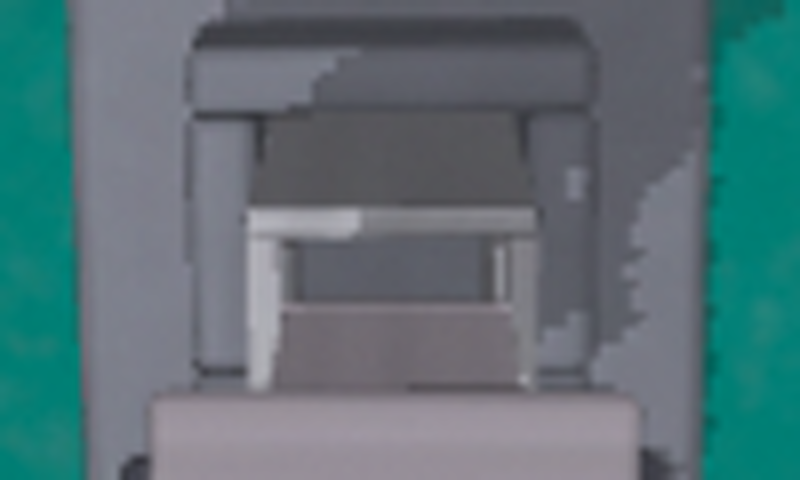

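View pics/side8c.png

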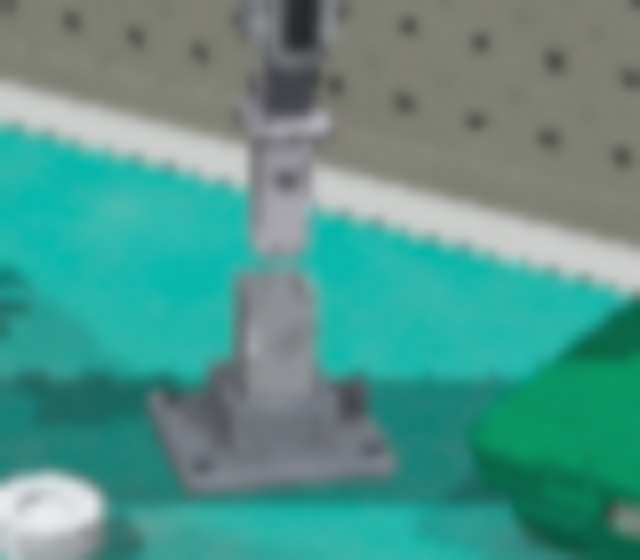

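View pics/scene8c.png

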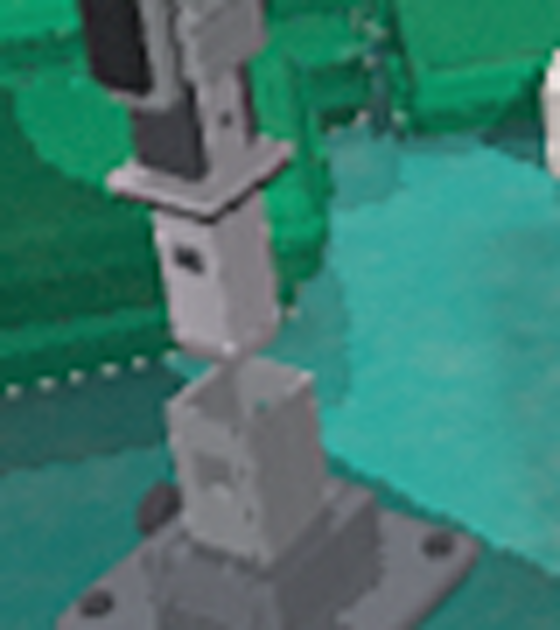

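Run:
```python
from h import *
c=load('wrist8');W=lambda p:(230+p[0]/8,160+p[1]/8)
p=np.array([.4738,.2109]);ex=np.array([np.cos(.251),np.sin(.251)]);ey=np.array([-ex[1],ex[0]])
for n,z,L in(('mouth',.072,[(247,207),(537,207)]),('mouth',.076,[(247,207),(537,207)]),('foot',.092,[(279,308),(521,308)]),('foot',.095,[(279,308),(521,308)]),('boss',.03,[(190,45),(595,45)])):
    P=[atz(c,*W(q),z,True)[:2] for q in L]; d=P[1]-P[0]; m=(P[0]+P[1])/2
    print(n,z,np.hypot(*d).round(4),np.arctan2(d[1],d[0]).round(3),'x',((m-p)@ex).round(4),'y',((m-p)@ey).round(4))
s=load('side8');k=load('scene8')
for z in(.13,.09,.075,.06):
    print(z,(proj(s,[*p,z])-[250,110])*8,(proj(k,[*p,z])-[130,230])*7)
print('side mm/px',1/((proj(s,[*(p+.001*ex),.075])-proj(s,[*p,.075]))*8)/1, (proj(s,[*(p+.001*ey),.075])-proj(s,[*p,.075]))*8,(proj(k,[*(p+.001*ex),.075])-proj(k,[*p,.075]))*7,(proj(k,[*(p+.001*ey),.075])-proj(k,[*p,.075]))*7)
```

```text
mouth 0.072 0.0279 1.82 x -0.0132 y -0.0003
mouth 0.076 0.0274 1.82 x -0.0141 y -0.0003
foot 0.092 0.0216 1.82 x -0.0084 y 0.0004
foot 0.095 0.0213 1.82 x -0.0092 y 0.0003
boss 0.03 0.0451 1.82 x -0.0224 y 0.0
0.13 [274.50158063 146.54300115] [210.24720603 211.36780091]
0.09 [271.0620511  239.57401631] [230.62250969 335.20018711]
0.075 [269.80363807 273.61106714] [238.01535099 380.13071645]
0.06 [268.56183054 307.19897894] [245.27850992 424.27309176]
side mm/px [ 0.41837981 -5.4296313 ] [-0.58470117 -1.04751137] [-2.90150768 -0.94140215] [-2.43094805  2.04302675]
```

Run:
```python
from h import *
s=load('side8')
crop('side8',270,122,300,162,16,'side8e')
p=np.array([.4738,.2109]);ex=np.array([np.cos(.251),np.sin(.251)]);ey=np.array([-ex[1],ex[0]])
def pj(a,b,z):return ((proj(s,[*(p+a*ex+b*ey),z])-[270,122])*16).round(0)
print('foot mid',pj(-.01,-.01,.11),pj(.01,-.01,.11),pj(.01,.01,.11),pj(-.01,.01,.11))
print('sleeve',[pj(a*.014,b*.014,.06) for a,b in((-1,-1),(1,-1),(1,1),(-1,1))])
print('mouth',[pj(a*.014,b*.014,.074) for a,b in((-1,-1),(1,-1),(1,1),(-1,1))])
```

```text
foot mid [189. 219.] [286. 212.] [262. 171.] [165. 178.]
sleeve [array([166., 458.]), array([300., 447.]), array([267., 388.]), array([135., 398.])]
mouth [array([168., 395.]), array([303., 384.]), array([269., 326.]), array([137., 336.])]
```

View pics/side8e.png

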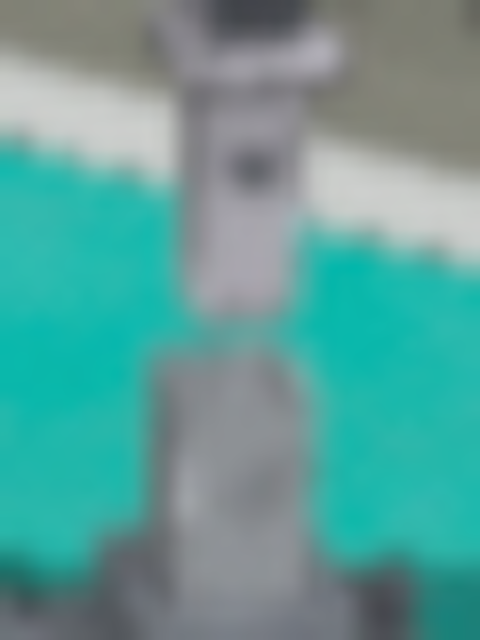

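Emit:
step_arm:
  series:
    - [[0,-0.05,-0.25],0,255]
    - [[0,-0.05,-0.5],0,255]
    - [[0,-0.05,-0.75],0,255]
    - [[0,-0.05,-1.0],0,255]
    - [[0,-0.05,-1.2],0,255]

```text
clock: 8.3
tcp_pos: [0.4738, 0.2104, 0.14]
orientation: [-0.002, -0.124, 0.992, 0.001]
wrist_force: [0.1, -0.3, -2.1]
finger_gap: 0.023
```

Emit:
step_arm:
  series:
    - [[0,0,-0.15],0,255]
    - [[0,0,-0.3],0,255]
    - [[0,0,-0.3],0,255]

```text
clock: 8.68
tcp_pos: [0.4737, 0.2104, 0.1369]
orientation: [-0.002, -0.124, 0.992, 0.001]
wrist_force: [-0.5, 0.5, -2.2]
finger_gap: 0.0233
```

Emit:
step_arm:
  series:
    - [[0,0,-0.15],0,255]
    - [[0,0,-0.3],0,255]
    - [[0,0,-0.3],0,255]

```text
clock: 9.05
tcp_pos: [0.4736, 0.2104, 0.1338]
orientation: [-0.003, -0.124, 0.992, 0.001]
wrist_force: [-0.0, 0.3, -2.3]
finger_gap: 0.0238
```

Emit:
step_arm:
  series:
    - [[0,0,-0.15],0,255]
    - [[0,0,-0.3],0,255]
    - [[0,0,-0.3],0,255]

```text
clock: 9.43
tcp_pos: [0.4735, 0.2103, 0.1306]
orientation: [-0.003, -0.124, 0.992, 0.001]
wrist_force: [0.4, -0.4, -2.7]
finger_gap: 0.0231
```

Emit:
step_arm:
  series:
    - [[0,0,-0.15],0,255]
    - [[0,0,-0.3],0,255]
    - [[0,0,-0.3],0,255]

```text
clock: 9.8
tcp_pos: [0.4733, 0.2103, 0.1274]
orientation: [-0.003, -0.124, 0.992, 0.001]
wrist_force: [-0.8, 0.5, -1.6]
finger_gap: 0.0233
```

Run:
```python
from h import *
snap('scene','scene9');snap('wrist','wrist9');s=env.get_state();print(s['tcp_pos'],s['wrist_force'],s['ft_torque'],s['clock'])
crop('scene9',130,230,210,320,7,'scene9c')
crop('wrist9',230,160,330,220,8,'wrist9c')
```

```text
[0.47347447 0.21034128 0.12755053] [ 0.2046178  -0.29860781 -2.55188146] [ 0.02200346  0.02575834 -0.03954223] 9.9
```

View pics/scene9c.png

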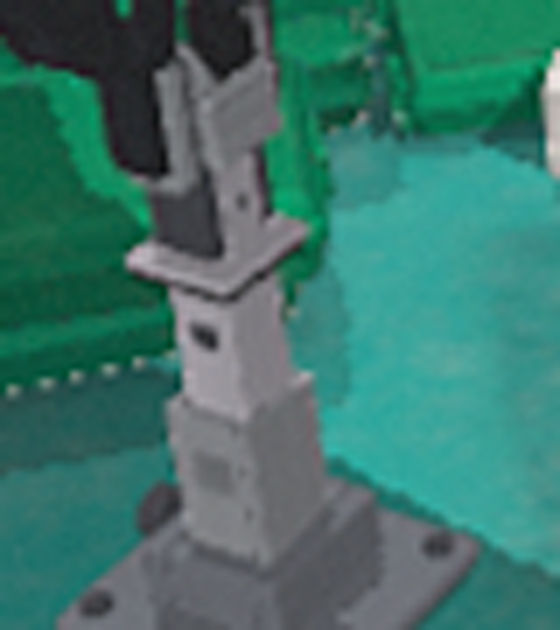

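View pics/wrist9c.png

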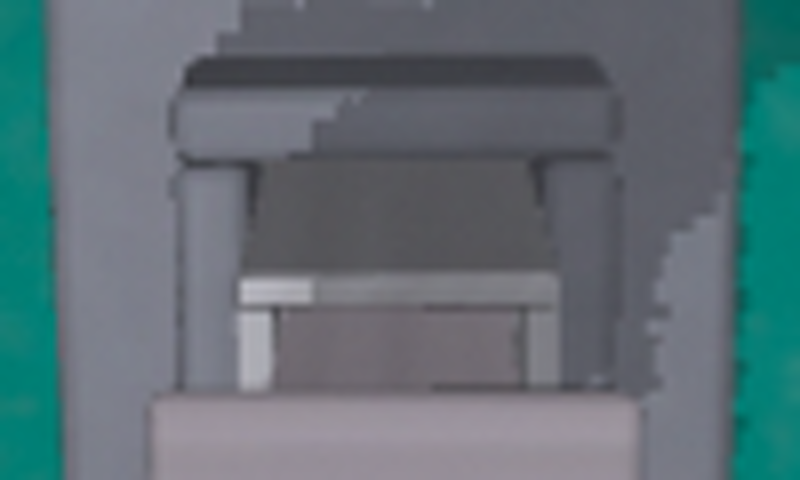

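Emit:
step_arm:
  series:
    - [[0.03,0,-0.3],0,255]
    - [[0.03,0,-0.6],0,255]
    - [[0.03,0,-0.9],0,255]
    - [[0.03,0,-1.2],0,255]
    - [[0.03,0,-1.2],0,255]

```text
clock: 10.52
tcp_pos: [0.4735, 0.2102, 0.1152]
orientation: [-0.003, -0.124, 0.992, 0.001]
wrist_force: [0.6, 0.3, -2.4]
finger_gap: 0.0234
```

Emit:
step_arm:
  series:
    - [[0,0,-0.15],0,255]
    - [[0,0,-0.3],0,255]
    - [[0,0,-0.45],0,255]
    - [[0,0,-0.45],0,255]

```text
clock: 11.02
tcp_pos: [0.4734, 0.2102, 0.1105]
orientation: [-0.003, -0.124, 0.992, 0.001]
wrist_force: [-0.0, -1.0, -2.4]
finger_gap: 0.0231
```

Emit:
step_arm:
  series:
    - [[0,0,-0.15],0,255]
    - [[0,0,-0.3],0,255]
    - [[0,0,-0.45],0,255]
    - [[0,0,-0.45],0,255]

```text
clock: 11.52
tcp_pos: [0.4733, 0.2102, 0.1059]
orientation: [-0.003, -0.124, 0.992, 0.001]
wrist_force: [0.2, 0.4, -3.8]
finger_gap: 0.0232
```

Emit:
step_arm:
  series:
    - [[0,0,-0.15],0,255]
    - [[0,0,-0.3],0,255]
    - [[0,0,-0.45],0,255]
    - [[0,0,-0.6],0,255]
    - [[0,0,-0.6],0,255]

```text
clock: 12.15
tcp_pos: [0.4732, 0.2101, 0.0997]
orientation: [-0.003, -0.124, 0.992, 0.001]
wrist_force: [-0.2, 0.0, -2.6]
finger_gap: 0.0229
```

Emit:
step_arm:
  series:
    - [[0,0,-0.1],0,255]
    - [[0,0,-0.2],0,255]
    - [[0,0,-0.3],0,255]
    - [[0,0,-0.3],0,255]

```text
clock: 12.65
tcp_pos: [0.4732, 0.2102, 0.0966]
orientation: [-0.003, -0.124, 0.992, 0.001]
wrist_force: [-0.1, 0.8, -2.7]
finger_gap: 0.0227
```

Run:
```python
from h import *
snap('scene','scene10');s=env.get_state();print(s['tcp_pos'],s['wrist_force'],s['ft_torque'],s['clock'])
crop('scene10',130,230,210,320,7,'scene10c')
```

```text
[0.47318852 0.21013926 0.09667298] [ 0.01043977  0.81574996 -3.702392  ] [ 0.05911912 -0.06292679  0.03218469] 12.7
```

View pics/scene10c.png

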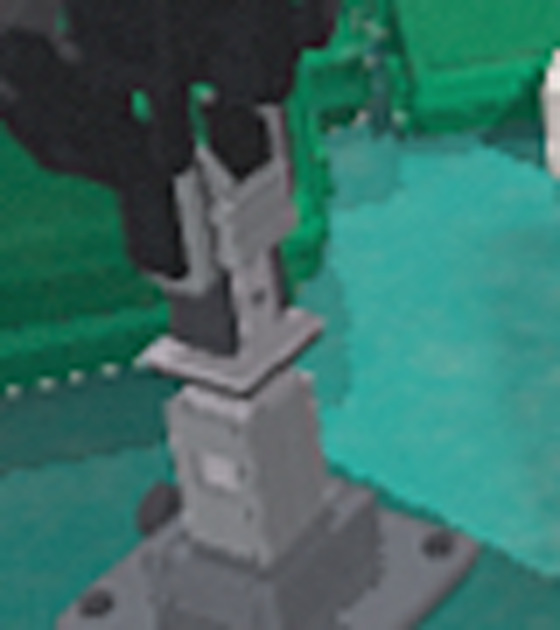

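Emit:
step_arm:
  series:
    - [[0,0,-0.1],0,255]
    - [[0,0,-0.2],0,255]
    - [[0,0,-0.3],0,255]
    - [[0,0,-0.4],0,255]
    - [[0,0,-0.4],0,255]

```text
clock: 13.32
tcp_pos: [0.4731, 0.2101, 0.0926]
orientation: [-0.004, -0.124, 0.992, 0.001]
wrist_force: [0.3, 0.6, -1.5]
finger_gap: 0.0229
```

Emit:
step_arm:
  series:
    - [[0,0,-0.07],0,255]
    - [[0,0,-0.14],0,255]
    - [[0,0,-0.14],0,255]

```text
clock: 13.7
tcp_pos: [0.4732, 0.2101, 0.0911]
orientation: [-0.004, -0.124, 0.992, 0.001]
wrist_force: [-0.2, -0.3, -2.0]
finger_gap: 0.0233
```

Emit:
step_arm:
  series:
    - [[0,0,-0.07],0,255]
    - [[0,0,-0.14],0,255]
    - [[0,0,-0.14],0,255]

```text
clock: 14.08
tcp_pos: [0.4731, 0.2101, 0.0897]
orientation: [-0.004, -0.124, 0.992, 0.001]
wrist_force: [0.3, 0.3, -2.2]
finger_gap: 0.0232
```

Emit:
step_arm:
  series:
    - [[0,0,-0.07],0,255]
    - [[0,0,-0.14],0,255]
    - [[0,0,-0.14],0,255]

```text
clock: 14.45
tcp_pos: [0.4732, 0.2101, 0.0882]
orientation: [-0.004, -0.124, 0.992, 0.001]
wrist_force: [-0.5, 0.1, -2.2]
finger_gap: 0.0231
```

Emit:
step_arm:
  series:
    - [[0,0,-0.07],0,255]
    - [[0,0,-0.14],0,255]
    - [[0,0,-0.14],0,255]

```text
clock: 14.82
tcp_pos: [0.4731, 0.2101, 0.0867]
orientation: [-0.004, -0.124, 0.992, 0.001]
wrist_force: [-0.1, -0.1, -2.1]
finger_gap: 0.0228
```

Run:
```python
from h import *
snap('scene','scene11');s=env.get_state();print(s['tcp_pos'],s['wrist_force'],s['ft_torque'],s['clock'])
crop('scene11',130,230,210,320,7,'scene11c')
```

```text
[0.47315385 0.2101159  0.08676916] [-0.32272377  0.39046905 -2.23010415] [-0.0228064  -0.02996127 -0.03392324] 14.875
```

View pics/scene11c.png

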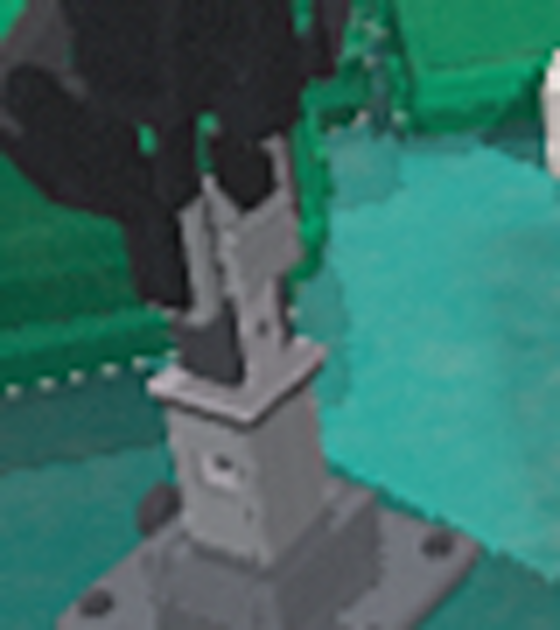

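Emit:
step_arm:
  series:
    - [[0,0,-0.06],0,255]
    - [[0,0,-0.12],0,255]
    - [[0,0,-0.12],0,255]

```text
clock: 15.25
tcp_pos: [0.4732, 0.2101, 0.0856]
orientation: [-0.004, -0.124, 0.992, 0.001]
wrist_force: [1.0, 0.1, -1.7]
finger_gap: 0.0229
```

Emit:
step_arm:
  series:
    - [[0,0,-0.06],0,255]
    - [[0,0,-0.12],0,255]
    - [[0,0,-0.12],0,255]

```text
clock: 15.62
tcp_pos: [0.4732, 0.2101, 0.0846]
orientation: [-0.003, -0.124, 0.992, 0.001]
wrist_force: [-1.0, -0.7, 0.5]
finger_gap: 0.023
```

Emit:
step_arm:
  series:
    - [[0,0,-0.06],0,255]
    - [[0,0,-0.1],0,255]
    - [[0,0,-0.1],0,255]

```text
clock: 16.0
tcp_pos: [0.4733, 0.2102, 0.0838]
orientation: [-0.003, -0.124, 0.992, 0.001]
wrist_force: [-1.1, -0.8, 2.8]
finger_gap: 0.0229
```

Run:
```python
from h import *
snap('scene','scene12');s=env.get_state();print(s['tcp_pos'],s['wrist_force'],s['ft_torque'],s['clock'])
crop('scene12',130,230,210,320,7,'scene12c')
```

```text
[0.47325017 0.2101701  0.08379385] [-2.31753253 -0.78267666  3.62848417] [-0.13412337  0.27423671 -0.05316978] 16.05
```

View pics/scene12c.png

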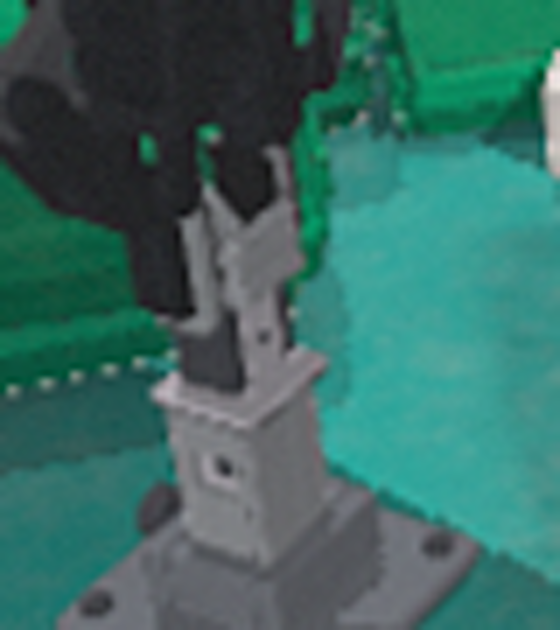

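Emit:
step_arm:
  series:
    - [[0,0,0],0,170]
    - [[0,0,0],0,120]
    - [[0,0,0],0,0]
    - [[0,0,0],0,0]
    - [[0,0,0],0,0]

```text
clock: 16.68
tcp_pos: [0.4733, 0.2102, 0.0837]
orientation: [-0.003, -0.124, 0.992, 0.001]
wrist_force: [-0.1, 0.4, 0.3]
finger_gap: 0.0854
```

Run:
```python
from h import *
snap('scene','scene13');snap('wrist','wrist13');s=env.get_state();print(s['tcp_pos'],s['wrist_force'],s['finger_gap'],s['clock'])
crop('scene13',130,230,210,320,7,'scene13c')
crop('wrist13',190,150,390,330,4,'wrist13c')
```

```text
[0.47332364 0.21017139 0.08377861] [-0.33302865 -0.76824789  0.2157477 ] 0.08548321971825998 16.775
```

View pics/scene13c.png

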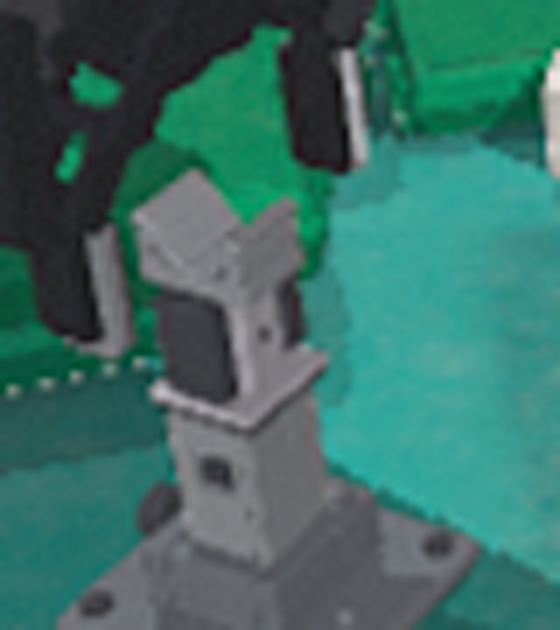

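View pics/wrist13c.png

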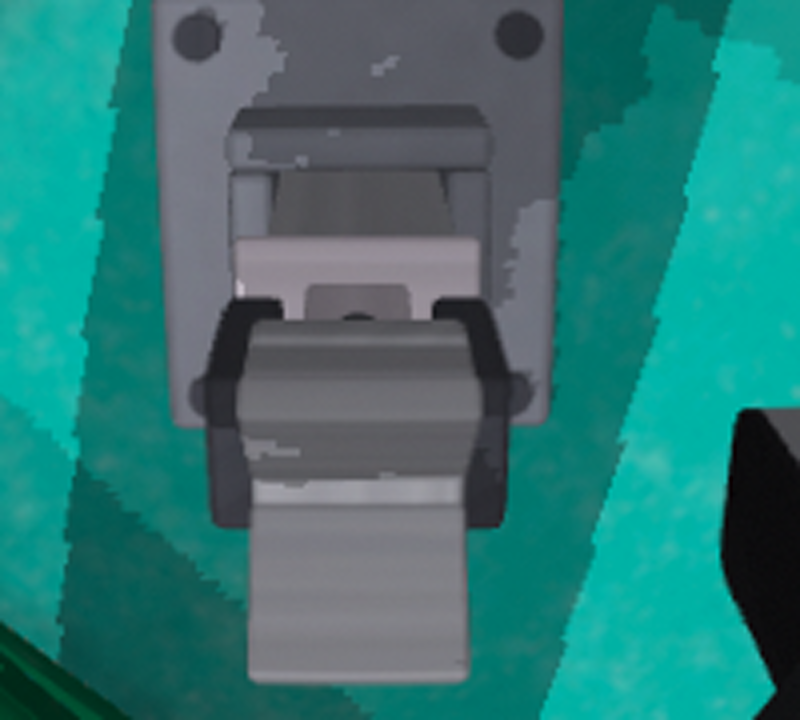

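Both pads are sprung out to full width (columns 207–508 of the crop, about the same as when released in the keeper) and the tooth shows in the window. Retreating.

Emit:
step_arm:
  series:
    - [[0,0,2],0,0]
    - [[0,0,5],0,0]
    - [[0,0,8],0,0]
    - [[0,0,12],0,0]
    - [[0,0,15],0,0]

```text
clock: 17.4
tcp_pos: [0.4736, 0.2103, 0.2355]
orientation: [-0.003, -0.124, 0.992, 0.001]
wrist_force: [0.2, -0.1, -1.0]
finger_gap: 0.0856
```

Emit:
step_arm:
  series:
    - [[0,0,0.5],0,0]
    - [[0,0,0.5],0,0]
    - [[0,0,0.5],0,0]

```text
clock: 17.77
tcp_pos: [0.4728, 0.21, 0.2389]
orientation: [-0.004, -0.124, 0.992, 0.001]
wrist_force: [-0.1, 0.3, 0.2]
finger_gap: 0.0854
```

Run:
```python
from h import *
snap('scene','scene14');c=snap('wrist','wrist14');snap('side','side14');s=env.get_state();print(s['tcp_pos'],s['qvel'].round(3),s['wrist_force'],s['clock'])
crop('scene14',130,230,210,320,7,'scene14c')
crop('wrist14',190,100,370,260,4,'wrist14c')
crop('side14',225,100,345,240,5,'side14c')
```

```text
[0.47298046 0.21008996 0.23933807] [-0.001 -0.002  0.008  0.005  0.001 -0.   ] [-0.40861264 -0.95561281  0.59401166] 17.925
```

View pics/scene14c.png

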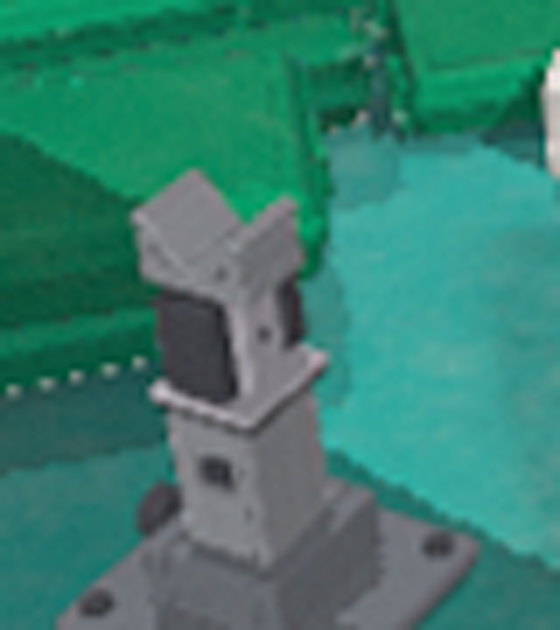

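View pics/wrist14c.png

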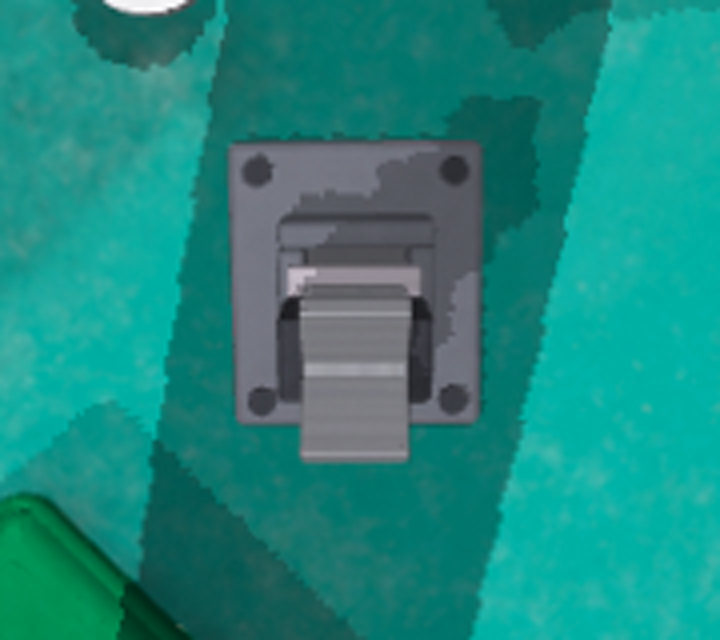

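View pics/side14c.png

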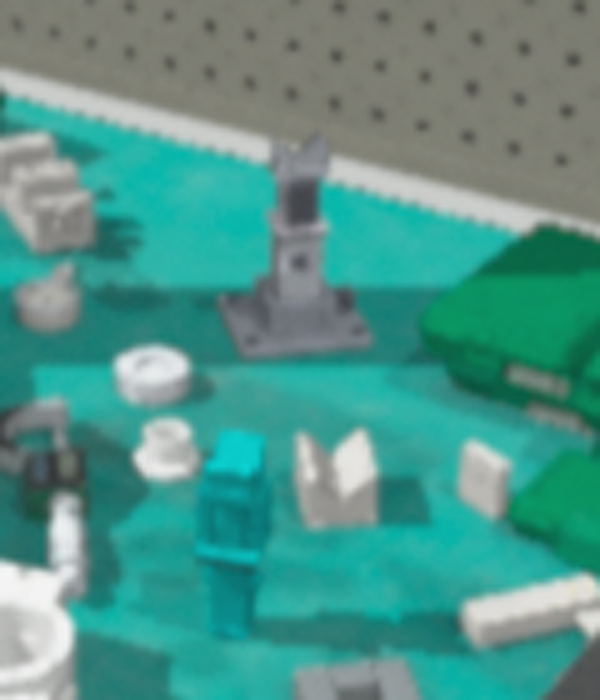

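The post stands seated and upright. Both pads are out, the teeth show in both windows (one from scene, one from side), and the bystanders look unmoved. Handing in.

```bash
python3 -c "
from workcell import env
print(env.hand_in())"
```

```text
the job is handed in; nothing more can be done
None
```

The V-rest post is locked in the stand's sleeve and the job is handed in at about 18 s; `env.hand_in()` gives no verdict, so the result is judged only by my own checks.

- **What I did:** I squeezed both buttons with 40 N (finger gap 23 mm, fully pressed) and lifted the grey post out of the keeping block. I lowered it into the sleeve in small steps and felt the seat with the TCP at about 0.085 m. That puts the sleeve's mouth at roughly 73 mm. The final press was about 5.5 N, well under the 25 N limit. Then I opened the fingers fully and backed off upward.
- **Last checks:** The shoulder sits on the mouth, the post stands upright and the pads are back to full released width. The dark teeth show in both windows, one in the scene picture and one in the side picture. The V-block, bush and ring gauge look unmoved by eye. The wrist force is near zero, and the arm is clear and at rest.
- **Disagreements:** Before insertion the cameras disagreed on the sleeve's position and height. The foot-plate corners, known to be 8 mm up, came out about 6 mm too low when triangulated from two cameras. The wrist-camera estimates of the sleeve's position differed by 1–3 mm. I used the position that the views from two different heights agreed on, and the foot went in without any sideways force.

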